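Close the firing pot rim on rim

TASK

Close the open firing pot that stands on the grey block: pick up the one clay vessel whose rim is the same size as the pot's, and set it mouth down on the pot, lowered gently rather than dropped, so that the two rims meet all round. Let go and leave the pair standing steady with the pot where it was, and leave the other two clay vessels alone.

Things in the scene. Friction and masses are not known exactly. Their poses are not given: they have to be found in the camera images.
- cover_center (a point): The cover: a loose, round reddish clay vessel standing mouth down on the table. 70 mm tall; straight round body 52 mm across (the part to grip), 4 mm wall, closed flat end 52 mm across on top; at the bottom, round its mouth, a thick flat collar (the rim) 72 mm across and 8 mm high, with a 44 mm opening. About 0.2 kg. Point at its centre, half-way up, 35 mm over its rim plane; z points from the mouth to the closed end (up while mouth down). The right partner for the pot.
- pot_center (a point): The open firing pot: a loose clay vessel of the very same shape and size as the cover but standing mouth up, with a small brass charm inside, on a fixed grey firebrick block (180 x 120 x 30 mm, its top 30 mm over the table). Rim collar 72 mm across, 8 mm high, at its top, 44 mm opening. Point at its centre, half-way up, 35 mm under its rim plane; z points up out of the mouth. About 0.2 kg.
- narrow_center (a point): A bystander: a slim clay vessel mouth down on the table, 70 mm tall, body 31 mm and collar 39 mm across; too narrow, it would fall into the pot. Loose. Point at its centre, half-way up.
- dish_center (a point): A bystander: a low wide clay dish mouth down on the table, 30 mm tall, body 90 mm and collar 104 mm across; too wide. Loose. Point at its centre, half-way up.
There are look-alikes about, which are no part of the job. What is shaped like the part that bears pot_center but blue or turquoise is not meant.

How it is judged:
At the end, for the whole second after the job is handed in: The cover stands mouth down on the pot, rim on rim: centres within 12 mm horizontally and 64 to 76 mm apart in height, both upright within 0.15 rad and at rest; the pot is still on the block within 40 mm of where it was; nothing is held (horizontal distance between cover_center and pot_center below 0.012 m and z of cover_center in the frame of pot_center between 0.064 and 0.076 m and angle between each of cover_center, pot_center's own z axis and vertical below 0.15 rad and distance of pot_center from where it was at the start of the episode below 0.04 m and height (world z) of pot_center above 0.055 m and linear speed of each of cover, pot below 0.02 m/s); the robot touches nothing.
It fails at once if the narrow vessel or the wide dish is moved by more than 30 mm (distance of any of narrow_center, dish_center from where it was at the start of the episode above 0.03 m).
It fails at once if the cover is dropped onto the pot (comes down on it faster than 0.6 m/s) (distance between cover_center and pot_center below 0.095 m and linear speed of cover above 0.6 m/s).
It also fails if it takes over 35 s, if anything falls off the work surface, if the arm or the gripper's body presses on something with over 40 N, if the wrist force passes 120 N, or if a joint passes its speed limit or range.

ROBOT

A 6-joint arm with a two-finger parallel gripper is mounted at the origin on the work surface. World frame = base frame: x ahead of the robot, y to its left, z up, the work surface at z = 0. Lengths are in m, angles in rad, forces in N, time in s.
With the tool pointing down it reaches from about 0.25 to 0.775 m from the base axis. Payload 4 kg.
Tool frame: the origin (TCP) lies at the very end of the fingers, on their centre line; the grasp point (between the pads) lies env.hold_point_z behind it (env.hold_point_z is the distance from the TCP to the grasp point, in m); x points along the fingers, y is the direction in which the jaws open and shut, and the axes are right-handed (so a half turn about x gives the same grasp; the last joint's range is limited). The gripper opens to 85 mm and grips with 20 to 120 N. Pads are 22 mm wide; open, the fingers measure 114 mm over their backs; the gripper's body (76 mm by 85 mm) begins 54 mm behind the grasp point. The pads swing forward as they close: fully open they stand 13 mm farther back than shut.
Start: joints at [-1.33, 0.087, 1.371, -0, 1.684, -0.103], TCP at [0.185, -0.518, 0.196] pointing down, gripper open.
Joint ranges: [-3.1, 3.1], [-0.76, 2.03], [0.27, 2.55], [-1.08, 4.22], [0.17, 2.65], [-2.57, 2.57]. Speed limits (rad/s): [2.79, 2.79, 3.14, 3.14, 3.14, 3.14].

INTERFACE

Orientations are given as a rotation vector (axis times angle).
In Python, from cell import env, vision gives the robot as it stands.
- The arm moves only by the tool move_arm, never from a script. Its argument "series" is one flat list of numbers, 6 for each row, row after row: the shift along the world's x, y, z in units of 1 m (1.0 is 1 m), then the turn, a rotation vector about the world's x, y, z in units of pi rad (1.0 is pi rad). A call has 1 to 10 rows; each row is the pose to reach, as a shift and turn from the pose commanded when the call began, turning the shorter way round; what a row does not reach only later rows make up. A row lasts 1/12 s, in which the tool goes at most 41.7 mm and 7.16 degrees, less where a joint would pass 70% of its speed; a pose out of reach is approached as far as the arm can. A call with a number of a shift or a turn outside -1 to 1 is refused whole. A call with a gripper value outside its range is refused whole. "fingers" is the opening, from 0 (shut) to 1 (fully open), set as the call begins (left out, the last holds). The fingers move at their own pace and stop on an object; "newtons" is the grip in N (left out, the last holds). Time passes only in rows, so rows that repeat a pose let the fingers close. It gives the time, the measured TCP pose, the force and the opening at its end, in the units of the state.
- env.observe(): the state, without advancing time (a new reading comes with each control period).
- vision.snapshot(name): name is "scene" or "top" or "wrist"; returns a dict with "frame" (480x640x3 uint8, blue, green, red), "camera_matrix" (3x3 intrinsics, pixels), "position" and "rotation" of the camera in the world; the wrist camera has in their place "mount" (4x4, takes a point from camera to tool coordinates, whose origin is the TCP and whose axes are the tool frame's). Camera axes: x right, y down, z forward; pixel columns grow to the right and rows downward; lengths in m; the calibration is good to about 2 mm. The wrist camera is an equidistant fisheye: a pixel r from the principal point sees the ray r / f radians off the axis. A picture is of the moment at which its call begins: read the wrist's pose just before it. There is no depth.
- env.job_done(): hands the job in, once; it reports no verdict.
The state is a dict: "clock": time; "joint_positions": joint angles; "dq": joint speeds; "joint_efforts": joint torques, N m; "eef_pos": TCP position; "eef_rot": TCP orientation; "ft_force": force on the tool from outside, world axes, zero at the start; "torque": the same for the moment, N m; "gripper_width": opening from 0.0 (shut) to 1.0 (fully open).
Only numpy, scipy, OpenCV 4.12 (cv2) and the standard library are available. Lean on these libraries where they do the work, as an engineer would, in place of code of your own. Each camera call takes 0.05 s, during which the arm holds its last target.

## Working session

There is one attempt and no reset: what is moved stays moved. The work goes in short steps, Python scripts to look and compute and a tool call to move; the robot and the scene stay as the last step left them, time stands still between calls to the robot, and variables do not carry over. Pictures are saved under pics/ and viewed, and the job is handed in when it is done.

Besides the shell and the picture viewer there is one more tool, called after "Emit:" by a JSON object that holds its "name" and its "arguments". move_arm: Moves the arm, as the interface text tells. Shifts and turns lie within -1 to 1; 1 stands for 1 m of shift or pi rad of turn. Its arguments: {"type":"object","properties":{"series":{"type":"array"},"fingers":{"type":"number"},"newtons":{"type":"number"}},"required":["series"]}

```bash
mkdir -p pics
python3 - <<'E'
from cell import env, vision
import cv2, pickle
s=env.observe(); print(s, env.hold_point_z)
d={}
for n in ["scene","top"]:
    v=vision.snapshot(n); d[n]=v; cv2.imwrite(f"pics/{n}0.png",v["frame"])
    print(n,v["camera_matrix"],v["position"],v["rotation"])
pickle.dump(d,open("d0.pkl","wb"))
E
```

```text
{'clock': 0.0, 'joint_positions': array([-1.33008686e+00,  8.79645444e-02,  1.37229600e+00,  1.32777569e-06,
        1.68360119e+00, -1.03142581e-01]), 'dq': array([-0.00043591,  0.00088785, -0.00041218, -0.00094715, -0.00085637,
       -0.00115902]), 'joint_efforts': array([-5.69245276e-04, -3.51872671e+01, -3.13272500e+01, -1.91818544e-04,
        1.07044229e-02, -1.54621830e-05]), 'eef_pos': array([ 0.18524656, -0.51723804,  0.19511283]), 'eef_rot': array([ 2.03543309,  0.35579958, -2.03575257]), 'ft_force': array([0.62798597, 0.89315356, 0.3378354 ]), 'torque': array([-0.03703369,  0.01028241, -0.03021305]), 'gripper_width': 1.002863844091706} 0.0187
scene [[624.6810151    0.         315.67763541]
 [  0.         624.6810151  238.89622948]
 [  0.           0.           1.        ]] [ 1.47941885 -0.57813353  0.89146463] [-1.98488056 -1.17582139  0.58112815]
top [[493.03826261   0.         321.31003759]
 [  0.         493.03826261 232.20960799]
 [  0.           0.           1.        ]] [ 0.3977178  -0.0962594   0.97146663] [-2.09016768  2.15448047 -0.17991336]
```

View pics/scene0.png

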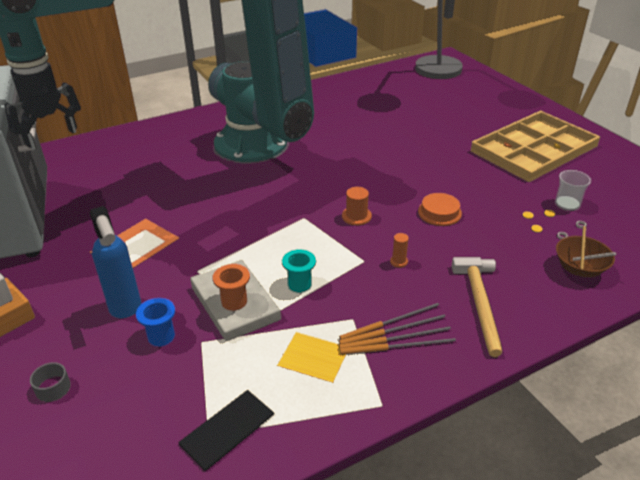

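View pics/top0.png

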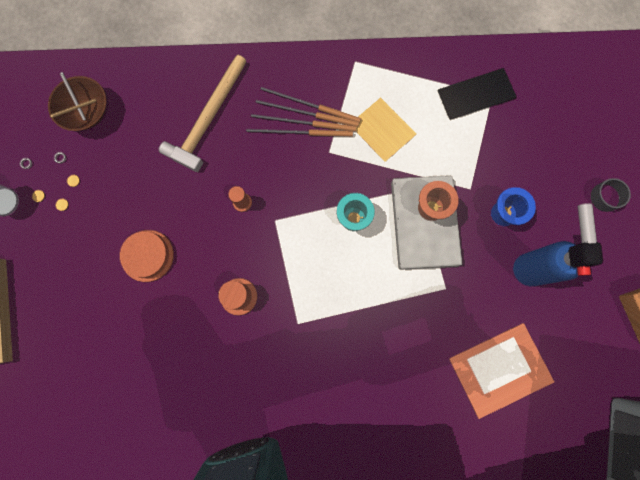

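The cover is the mid-sized orange piece at top-view pixel (238,296), and the pot is on the block at (438,200). The narrow vessel is at (240,198) and the dish at (147,256). The turquoise and blue pieces are look-alikes.

```bash
cat > h.py <<'E'
import numpy as np, cv2
from scipy.spatial.transform import Rotation as R
def rot(v):
    r=np.array(v["rotation"]); return R.from_rotvec(r).as_matrix() if r.size==3 else r
def ray(v,px):
    K=v["camera_matrix"]; d=np.linalg.inv(K)@np.array([px[0],px[1],1.]); return rot(v)@d
def onz(v,px,z):
    d=ray(v,px); p=np.array(v["position"]); return p+d*(z-p[2])/d[2]
def proj(v,P):
    q=rot(v).T@(np.array(P)-v["position"]); q=v["camera_matrix"]@q; return q[:2]/q[2]
def orange(f):
    h=cv2.cvtColor(f,cv2.COLOR_BGR2HSV)
    return cv2.inRange(h,(2,110,60),(14,255,255))
def circ(v,c,z):
    "contour on plane z -> min enclosing circle + lsq circle"
    P=np.array([onz(v,p,z)[:2] for p in c.reshape(-1,2)],np.float32)
    (x,y),r=cv2.minEnclosingCircle(P)
    A=np.c_[2*P,np.ones(len(P))]; s=np.linalg.lstsq(A,(P**2).sum(1),rcond=None)[0]
    return (x,y,r),(s[0],s[1],np.sqrt(s[2]+s[0]**2+s[1]**2))
E
python3 - <<'E'
import pickle; from h import *
d=pickle.load(open("d0.pkl","rb"))
for n in d:
    v=d[n]; m=orange(v["frame"]); cs,_=cv2.findContours(m,cv2.RETR_EXTERNAL,cv2.CHAIN_APPROX_NONE)
    print(n)
    for c in cs:
        if cv2.contourArea(c)>100:
            x,y,w,h=cv2.boundingRect(c); print((x,y,w,h),cv2.contourArea(c),*[np.round(q,4) for q in circ(v,c,0.1)],np.round(onz(v,(x+w/2,y+h/2),0.0)[:2],3))
v=d["top"]; a=[cv2.resize(v["frame"][y-40:y+40,x-40:x+40],(400,400),interpolation=2) for x,y in((238,296),(438,200))]
v=d["scene"]; b=[cv2.resize(v["frame"][y-40:y+40,x-40:x+40],(400,400),interpolation=2) for x,y in((357,205),(232,285))]
cv2.imwrite("pics/crop0.png",cv2.resize(np.vstack([np.hstack(a),np.hstack(b)]),(600,600)))
print(proj(d["top"],[0,0,0]),proj(d["top"],[.185,-.518,.2]))
E
```

```text
scene
(340, 321, 49, 33) 483.0 [ 0.8697 -0.1678  0.0513] [ 0.8744 -0.1649  0.0319] [ 0.797 -0.112]
(0, 278, 35, 59) 803.5 [ 0.4904 -0.6965  0.0789] [ 0.4998 -0.6878  0.0412] [ 0.386 -0.686]
(213, 264, 37, 47) 1190.5 [ 0.6434 -0.3142  0.0642] [ 0.6417 -0.3114  0.0494] [ 0.543 -0.281]
(585, 236, 27, 19) 255.0 [0.8868 0.3646 0.0339] [0.8879 0.365  0.0246] [0.816 0.497]
(556, 236, 59, 36) 893.5 [0.8935 0.3333 0.0561] [0.8929 0.3307 0.0452] [0.823 0.448]
(390, 233, 19, 35) 427.0 [0.7086 0.0245 0.0543] [0.7071 0.0222 0.0379] [0.613 0.095]
(118, 219, 61, 49) 695.0 [ 0.4287 -0.4276  0.0787] [ 0.4304 -0.4209  0.0545] [ 0.313 -0.391]
(418, 193, 44, 33) 1087.5 [0.6324 0.1779 0.0614] [0.6333 0.1775 0.0546] [0.53  0.271]
(342, 187, 30, 38) 806.5 [0.5335 0.0278 0.0717] [0.5346 0.0267 0.0547] [0.419 0.102]
(36, 4, 101, 139) 7222.0 [-0.6009 -0.3144  0.5474] [-0.5802 -0.3556  0.3928] [-0.723 -0.304]
top
(450, 324, 104, 95) 5476.0 [ 0.3082 -0.3889  0.0887] [ 0.3087 -0.3883  0.0722] [ 0.295 -0.423]
(619, 289, 21, 54) 518.5 [ 0.393  -0.6341  0.0456] [ 0.3966 -0.6286  0.0297] [ 0.392 -0.677]
(219, 278, 38, 37) 1048.5 [0.4464 0.0621 0.0342] [0.4467 0.0611 0.0321] [0.451 0.078]
(120, 230, 53, 52) 2104.0 [0.5242 0.2256 0.0485] [0.5243 0.2252 0.0466] [0.537 0.261]
(229, 186, 23, 26) 375.0 [0.6244 0.0572 0.0256] [0.6233 0.0579 0.0209] [0.648 0.074]
(419, 181, 40, 38) 1157.5 [ 0.607  -0.3015  0.0392] [ 0.6088 -0.3017  0.0354] [ 0.633 -0.328]
(309, 105, 52, 31) 813.0 [ 0.7579 -0.1197  0.0503] [ 0.7638 -0.1181  0.03  ] [ 0.81  -0.124]
(48, 76, 58, 55) 1713.5 [0.8201 0.368  0.0556] [0.8208 0.3692 0.0438] [0.867 0.42 ]
[281.34160182 548.2394662 ] [622.16628563 461.55438754]
```

View pics/crop0.png

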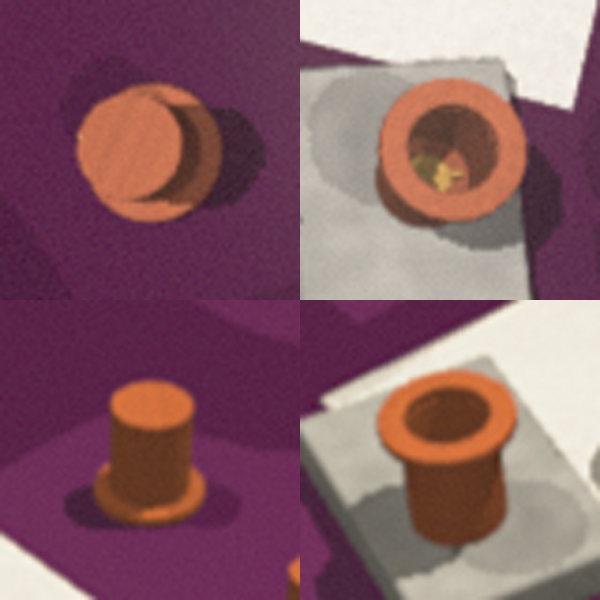

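Emit:
{"name": "move_arm", "arguments": {"series": [0.265, 0.595, 0.03, 0, 0, 0, 0.265, 0.595, 0.03, 0, 0, 0, 0.265, 0.595, 0.03, 0, 0, 0, 0.265, 0.595, 0.03, 0, 0, 0, 0.265, 0.595, 0.03, 0, 0, 0, 0.265, 0.595, 0.03, 0, 0, 0, 0.265, 0.595, 0.03, 0, 0, 0, 0.265, 0.595, 0.03, 0, 0, 0, 0.265, 0.595, 0.03, 0, 0, 0, 0.265, 0.595, 0.03, 0, 0, 0], "fingers": 1, "newtons": 40}}

```text
clock: 0.93
eef_pos: [0.3548, -0.1356, 0.2154]
eef_rot: [2.035, 0.352, -2.035]
ft_force: [1.0, 0.1, 0.4]
gripper_width: 0.999
```

Run:
```python
import pickle; from h import *
d=pickle.load(open("d0.pkl","rb"))
# pot rim: bright part of orange; ellipse fit on hull of bright
for n,c0,z in(("top",(438,200),.1),("top",(238,296),.07),("scene",(232,280),.1),("scene",(357,200),.07)):
    v=d[n]; f=cv2.resize(v["frame"],None,fx=4,fy=4,interpolation=cv2.INTER_CUBIC)
    h=cv2.cvtColor(f,cv2.COLOR_BGR2HSV); 
    x,y=c0; sub=h[4*y-100:4*y+100,4*x-100:4*x+100]
    om=cv2.inRange(sub,(2,110,60),(14,255,255)); t,_=cv2.threshold(sub[...,2][om>0].reshape(-1,1),0,255,cv2.THRESH_OTSU)
    m=((om>0)&(sub[...,2]>t)).astype(np.uint8)*255; m=cv2.morphologyEx(m,cv2.MORPH_OPEN,np.ones((5,5)))
    cs,_=cv2.findContours(m,cv2.RETR_EXTERNAL,cv2.CHAIN_APPROX_NONE); c=max(cs,key=cv2.contourArea)
    c=(c.reshape(-1,2)+[4*x-100,4*y-100]-1.5)/4
    print(n,z,*[np.round(q,4) for q in circ(v,c,z)])
print("bottle",onz(d["top"],(570,255),.2))
```

```text
top 0.1 [ 0.6104 -0.3031  0.0357] [ 0.6101 -0.303   0.0348]
top 0.07 [0.4483 0.0686 0.0346] [0.4491 0.072  0.0292]
scene 0.1 [ 0.616  -0.3029  0.0361] [ 0.616  -0.3029  0.0349]
scene 0.07 [0.4558 0.0773 0.0267] [0.4558 0.0774 0.0258]
bottle [ 0.4893926  -0.47851709  0.2       ]
```

Emit:
{"name": "move_arm", "arguments": {"series": [0.085, 0.19, 0.01, 0, 0, 0, 0.085, 0.19, 0.01, 0, 0, 0, 0.085, 0.19, 0.01, 0, 0, 0, 0.085, 0.19, 0.01, 0, 0, 0, 0.085, 0.19, 0.01, 0, 0, 0, 0.085, 0.19, 0.01, 0, 0, 0, 0.085, 0.19, 0.01, 0, 0, 0]}}

```text
clock: 1.52
eef_pos: [0.4396, 0.0543, 0.2247]
eef_rot: [2.03, 0.358, -2.034]
ft_force: [-0.5, -0.6, 0.2]
gripper_width: 1.003
```

Run:
```python
from cell import env, vision
from h import *; import pickle
s=env.observe(); v=vision.snapshot("wrist"); cv2.imwrite("pics/w1.png",v["frame"])
v["eef_pos"]=s["eef_pos"];v["eef_rot"]=s["eef_rot"];pickle.dump(v,open("w1.pkl","wb"))
print(s["eef_pos"],s["eef_rot"],s["joint_positions"]);print(R.from_rotvec(s["eef_rot"]).as_matrix()); print(v["mount"],v["camera_matrix"])
```

```text
[0.43960559 0.05427471 0.2247169 ] [ 2.02969442  0.35802049 -2.03375357] [-4.98313135e-03 -1.55832749e-01  1.55064886e+00 -3.82234278e-04
  1.74870797e+00  1.21687194e+00]
[[-1.93328392e-03  3.41839524e-01 -9.39756353e-01]
 [-3.66571647e-04 -9.39758288e-01 -3.41839474e-01]
 [-9.99998064e-01 -3.16384725e-04  1.94212827e-03]]
[[ 1.26831011e-04 -3.01958502e-01  9.53321062e-01 -1.77084314e-01]
 [ 9.99999579e-01  9.04779894e-04  1.53542211e-04 -1.64207657e-03]
 [-9.08909105e-04  9.53320641e-01  3.01958489e-01 -7.64324410e-02]
 [ 0.00000000e+00  0.00000000e+00  0.00000000e+00  1.00000000e+00]] [[371.64829954   0.         316.23489264]
 [  0.         371.64829954 241.408322  ]
 [  0.           0.           1.        ]]
```

View pics/w1.png

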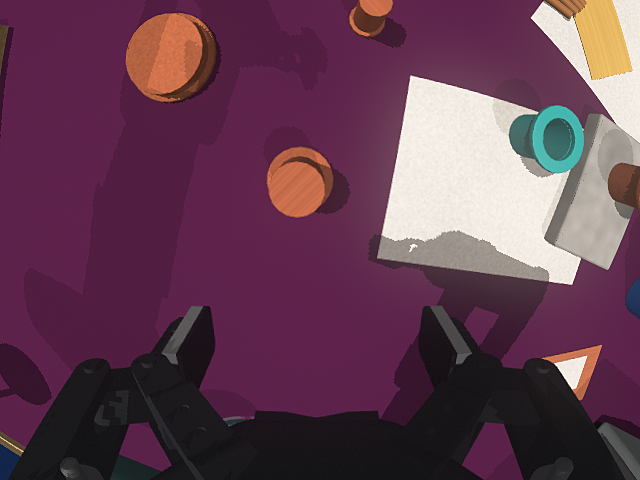

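```bash
cat >> h.py <<'E'
from scipy.optimize import least_squares
def wray(v,px):
    K=v["camera_matrix"]; d=np.array([px[0]-K[0,2],px[1]-K[1,2]]); r=np.hypot(*d); th=r/K[0,0]
    q=np.array([*(d/r*np.sin(th)),np.cos(th)]); M=np.array(v["mount"]); T=R.from_rotvec(v["eef_rot"]).as_matrix()
    return T@M[:3,:3]@q, T@M[:3,3]+v["eef_pos"]
def wonz(v,px,z):
    d,p=wray(v,px); return p+d*(z-p[2])/d[2]
def fitr(P,r):
    s=least_squares(lambda c:np.hypot(*(P-c).T)-r,P.mean(0),loss="soft_l1",f_scale=.001); return s.x,np.sqrt(np.mean(s.fun**2))
E
python3 - <<'E'
import pickle; from h import *
v=pickle.load(open("w1.pkl","rb")); f=v["frame"]; m=orange(f); m=cv2.morphologyEx(m,cv2.MORPH_CLOSE,np.ones((3,3)))
cs,_=cv2.findContours(m,cv2.RETR_EXTERNAL,cv2.CHAIN_APPROX_NONE)
c=[c for c in cs if cv2.pointPolygonTest(c,(299,190),False)>0][0].reshape(-1,2)
print(c.min(0),c.max(0))
lo=c[c[:,1]>192]; up=c[c[:,1]<172]
print("disc",fitr(np.array([wonz(v,p,.07)[:2] for p in lo]),.026))
print("rim",fitr(np.array([wonz(v,p,.006)[:2] for p in up]),.036))
E
```

```text
[267 147] [332 216]
disc (array([0.45318812, 0.07929476]), np.float64(0.0008621027195997332))
rim (array([0.45099961, 0.07926802]), np.float64(0.0003852716572530108))
```

Emit:
{"name": "move_arm", "arguments": {"series": [0.0125, 0.025, -0.03, 0, 0, 0, 0.0125, 0.025, -0.07, 0, 0, 0, 0.0125, 0.025, -0.1, 0, 0, 0, 0.0125, 0.025, -0.13, 0, 0, 0, 0.0125, 0.025, -0.16, 0, 0, 0, 0.0125, 0.025, -0.18, 0, 0, 0, 0.0125, 0.025, -0.195, 0, 0, 0, 0.0125, 0.025, -0.2, 0, 0, 0, 0.0125, 0.025, -0.2, 0, 0, 0]}}

```text
clock: 2.32
eef_pos: [0.4506, 0.0757, 0.024]
eef_rot: [2.032, 0.351, -2.04]
ft_force: [0.6, -0.2, 0.6]
gripper_width: 1.0
```

Run:
```python
from cell import env, vision
import cv2
print(env.observe()["eef_pos"])
cv2.imwrite("pics/w2.png",vision.snapshot("wrist")["frame"])
```

```text
[0.45061774 0.07571715 0.02400078]
```

View pics/w2.png

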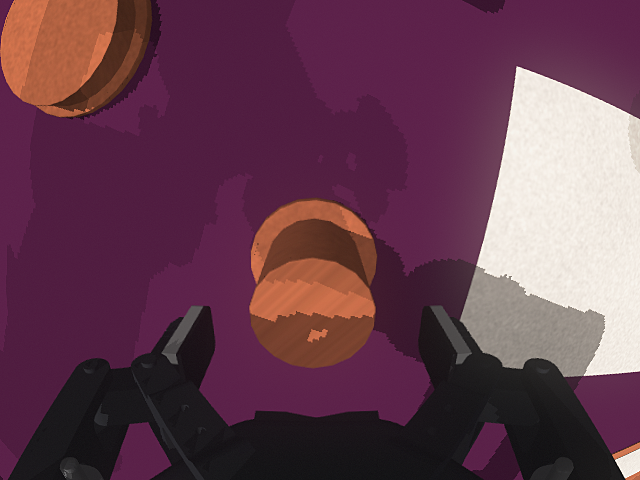

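The cover sits between the open pads, with its disc at about (312,313) and the pads at about (190,340) and (445,340). I'll nudge onto centre and close.

Emit:
{"name": "move_arm", "arguments": {"series": [0.0015, 0.003, 0, 0, 0, 0, 0.0015, 0.003, 0, 0, 0, 0]}}

```text
clock: 2.53
eef_pos: [0.4553, 0.0804, 0.0273]
eef_rot: [2.039, 0.352, -2.031]
ft_force: [0.5, -0.2, 0.2]
gripper_width: 1.0
```

Emit:
{"name": "move_arm", "arguments": {"series": [0, 0, 0, 0, 0, 0, 0, 0, 0, 0, 0, 0, 0, 0, 0, 0, 0, 0, 0, 0, 0, 0, 0, 0, 0, 0, 0, 0, 0, 0, 0, 0, 0, 0, 0, 0, 0, 0, 0, 0, 0, 0, 0, 0, 0, 0, 0, 0], "fingers": 0, "newtons": 40}}

```text
clock: 3.2
eef_pos: [0.4544, 0.0803, 0.0267]
eef_rot: [2.036, 0.353, -2.033]
ft_force: [-1.3, -1.2, 6.2]
gripper_width: 0.584
```

Run:
```python
from cell import env, vision
from h import *; import pickle
s=env.observe(); v=vision.snapshot("wrist"); cv2.imwrite("pics/w3.png",v["frame"])
v["eef_pos"]=s["eef_pos"];v["eef_rot"]=s["eef_rot"];pickle.dump(v,open("w3.pkl","wb"))
print(s["eef_pos"],s["gripper_width"],s["ft_force"])
f=v["frame"]; m=orange(f); m=cv2.morphologyEx(m,cv2.MORPH_CLOSE,np.ones((3,3)))
cs,_=cv2.findContours(m,cv2.RETR_EXTERNAL,cv2.CHAIN_APPROX_NONE)
c=[c for c in cs if cv2.pointPolygonTest(c,(312,290),False)>0][0].reshape(-1,2)
print(c.min(0),c.max(0))
lo=c[c[:,1]>c[:,1].max()-45]; up=c[c[:,1]<c[:,1].min()+35]
for n,P in(("disc",fitr(np.array([wonz(v,p,.07)[:2] for p in lo]),.026)),("rim",fitr(np.array([wonz(v,p,.006)[:2] for p in up]),.036))):
    print(n,P, R.from_rotvec(s["eef_rot"]).as_matrix().T@np.array([*(P[0]-s["eef_pos"][:2]),0]))
```

```text
[0.45443244 0.08033699 0.02668216] 0.5836416368715495 [-1.2665226  -1.18848568  6.2030279 ]
[255 206] [378 372]
disc (array([0.4533444 , 0.08167721]), np.float64(0.000458043642604883)) [-2.24529799e-06 -1.62861425e-03  5.72402933e-04]
rim (array([0.45165419, 0.08106188]), np.float64(0.00028542821115712353)) [-5.01721188e-06 -1.61924531e-03  2.37111416e-03]
```

View pics/w3.png

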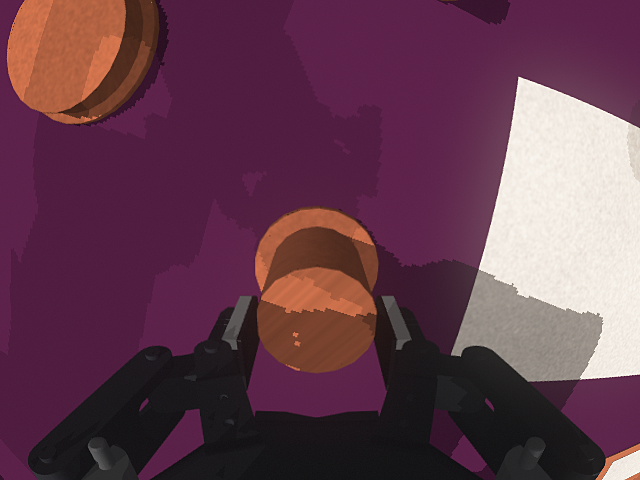

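The cover is gripped between the pads (disc at about (317,320)). Lifting next.

Emit:
{"name": "move_arm", "arguments": {"series": [0, 0, 0.01, 0, 0, 0, 0, 0, 0.03, 0, 0, 0, 0, 0, 0.06, 0, 0, 0, 0, 0, 0.09, 0, 0, 0, 0, 0, 0.12, 0, 0, 0, 0, 0, 0.15, 0, 0, 0, 0, 0, 0.18, 0, 0, 0, 0, 0, 0.2, 0, 0, 0, 0, 0, 0.21, 0, 0, 0, 0, 0, 0.21, 0, 0, 0]}}

```text
clock: 4.08
eef_pos: [0.4547, 0.0806, 0.238]
eef_rot: [2.039, 0.353, -2.03]
ft_force: [-0.3, -1.0, -1.7]
gripper_width: 0.58
```

Emit:
{"name": "move_arm", "arguments": {"series": [0.005, -0.025, 0, 0, 0, 0, 0.01, -0.06, 0, 0, 0, 0, 0.016, -0.1, 0, 0, 0, 0, 0.022, -0.14, 0, 0, 0, 0, 0.028, -0.18, 0, 0, 0, 0, 0.035, -0.22, 0, 0, 0, 0, 0.041, -0.26, 0, 0, 0, 0, 0.047, -0.3, 0, 0, 0, 0, 0.053, -0.335, 0, 0, 0, 0, 0.058, -0.365, 0, 0, 0, 0]}}

```text
clock: 4.92
eef_pos: [0.5105, -0.2867, 0.2318]
eef_rot: [2.033, 0.356, -2.042]
ft_force: [0.7, 0.5, -2.2]
gripper_width: 0.581
```

Emit:
{"name": "move_arm", "arguments": {"series": [0.002, -0.015, 0, 0, 0, 0, 0.002, -0.015, 0, 0, 0, 0, 0.002, -0.015, 0, 0, 0, 0]}}

```text
clock: 5.17
eef_pos: [0.513, -0.2992, 0.2329]
eef_rot: [2.034, 0.357, -2.04]
ft_force: [-0.7, -0.2, -2.0]
gripper_width: 0.578
```

Run:
```python
from cell import env, vision
from h import *; import pickle
s=env.observe(); v=vision.snapshot("wrist"); cv2.imwrite("pics/w4.png",v["frame"])
v["eef_pos"]=s["eef_pos"];v["eef_rot"]=s["eef_rot"];pickle.dump(v,open("w4.pkl","wb"))
print(s["eef_pos"],s["gripper_width"],s["ft_force"])
```

```text
[ 0.51295615 -0.29916245  0.23285117] 0.5779751835992873 [-0.68273035 -0.24011713 -2.02981791]
```

View pics/w4.png

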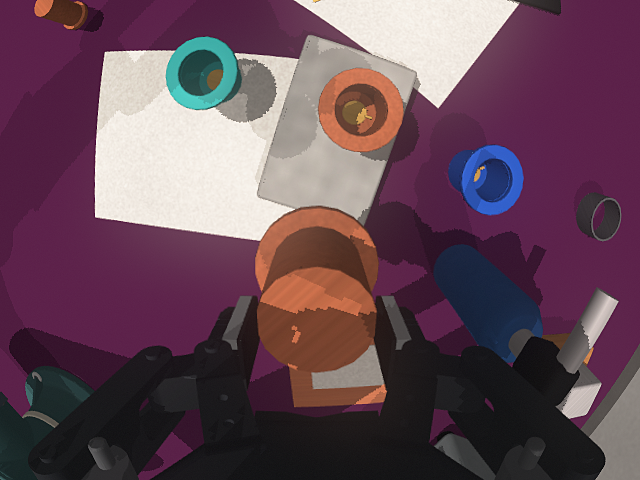

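The cover is held upright and hasn't moved in the gripper. The pot's rim is clear at about (361,110).

Run:
```python
import pickle; from h import *
v=pickle.load(open("w4.pkl","rb")); f=v["frame"]; m=orange(f); m=cv2.morphologyEx(m,cv2.MORPH_CLOSE,np.ones((3,3)))
cs,_=cv2.findContours(m,cv2.RETR_EXTERNAL,cv2.CHAIN_APPROX_NONE)
c=[c for c in cs if cv2.pointPolygonTest(c,(330,110),False)>0][0].reshape(-1,2)
print(c.min(0),c.max(0))
P=np.array([wonz(v,p,.1)[:2] for p in c]); print("pot",fitr(P,.036), circ)
A=np.c_[2*P,np.ones(len(P))]; s=np.linalg.lstsq(A,(P**2).sum(1),rcond=None)[0]; print(s[:2],np.sqrt(s[2]+s[0]**2+s[1]**2))
# cover in hand
c=[c for c in cs if cv2.pointPolygonTest(c,(312,290),False)>0][0].reshape(-1,2)
dz=v["eef_pos"][2]-.0267
lo=c[c[:,1]>c[:,1].max()-45]; up=c[c[:,1]<c[:,1].min()+35]
print("disc",fitr(np.array([wonz(v,p,.07+dz)[:2] for p in lo]),.026)); print("rim",fitr(np.array([wonz(v,p,.006+dz)[:2] for p in up]),.036))
```

```text
[318  68] [403 151]
pot (array([ 0.61081203, -0.30074402]), np.float64(0.001132905913603463)) <function circ at 0x7f191351b2e0>
[ 0.61078629 -0.30071216] 0.0349022449006295
disc (array([ 0.49840317, -0.31713307]), np.float64(0.008509791908976064))
rim (array([ 0.5100694 , -0.29859265]), np.float64(0.00032175282647050853))
```

Emit:
{"name": "move_arm", "arguments": {"series": [0.02, -0.001, 0, 0, 0, 0, 0.05, -0.002, 0, 0, 0, 0, 0.08, -0.003, 0, 0, 0, 0, 0.1, -0.003, -0.01, 0, 0, 0, 0.1, -0.003, -0.03, 0, 0, 0, 0.1, -0.003, -0.05, 0, 0, 0, 0.1, -0.003, -0.065, 0, 0, 0, 0.1, -0.003, -0.075, 0, 0, 0, 0.1, -0.003, -0.075, 0, 0, 0, 0.1, -0.003, -0.075, 0, 0, 0]}}

```text
clock: 6.05
eef_pos: [0.6136, -0.3013, 0.1604]
eef_rot: [2.034, 0.355, -2.035]
ft_force: [-0.4, 0.1, -2.3]
gripper_width: 0.576
```

Run:
```python
from cell import env, vision
from h import *; import pickle
s=env.observe(); d={n:vision.snapshot(n) for n in("wrist","scene","top")}
d["s"]=s; pickle.dump(d,open("d5.pkl","wb"))
print(s["eef_pos"],R.from_rotvec(s["eef_rot"]).as_matrix()[:,0],s["ft_force"])
w=d["wrist"]["frame"][100:400,120:520]; a=cv2.resize(d["scene"]["frame"][210:330,160:320],(400,300),interpolation=2); b=cv2.resize(d["top"]["frame"][140:260,360:520],(400,300),interpolation=2)
cv2.imwrite("pics/c5.png",np.vstack([np.hstack([w,a]),np.hstack([b,b*0])]))
```

```text
[ 0.61356585 -0.30127098  0.16039467] [-7.97597228e-04  6.81659743e-04 -9.99999450e-01] [-0.4295012   0.05408474 -2.2814772 ]
```

View pics/c5.png

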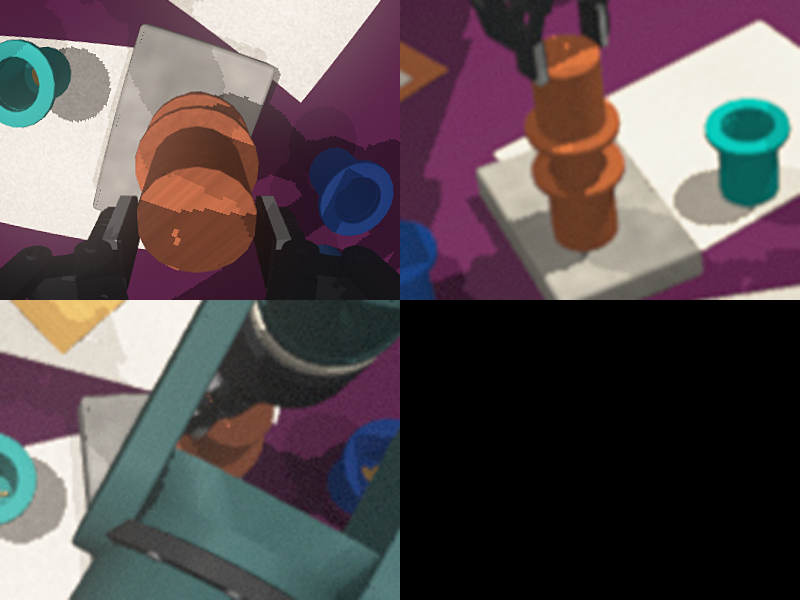

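The scene crop suggests a small sideways offset: the cover collar is centred at column ~572 and the pot rim at ~579. I'll check whether perspective explains it.

Run:
```python
import pickle; from h import *
d=pickle.load(open("d5.pkl","rb")); v=d["scene"]
for z in(.03,.096,.1377,.2037): print(z,(proj(v,[.6125,-.301,z])-[160,210])*2.5)
f=v["frame"][210:330,160:320]; m=orange(cv2.resize(f,None,fx=5,fy=5,interpolation=2))
m[:, :150]=0
prev=None
for y in range(60,520,10):
    xs=np.where(m[y])[0]; xs=xs[(xs>200)&(xs<500)]
    if len(xs): print(y/2,xs.min()/2,xs.max()/2,(xs.min()+xs.max())/4,end=' | ')
# wrist: pot back edge
w=d["wrist"];w["eef_pos"]=d["s"]["eef_pos"];w["eef_rot"]=d["s"]["eef_rot"]
m=orange(w["frame"]); cs,_=cv2.findContours(m,cv2.RETR_EXTERNAL,cv2.CHAIN_APPROX_NONE)
c=max(cs,key=lambda c:cv2.pointPolygonTest(c,(312,290),True)).reshape(-1,2); print(c.min(0))
up=c[c[:,1]<c[:,1].min()+12]; print(up.min(0),up.max(0)); print("pot",fitr(np.array([wonz(w,p,.1)[:2] for p in up]),.036))
```

```text
0.03 [186.11761083 226.57058312]
0.096 [178.32355247 164.25335955]
0.1377 [173.11794476 122.63203669]
0.2037 [164.3913513   52.85874913]
35.0 181.5 185.0 183.25 | 40.0 145.5 193.5 169.5 | 45.0 144.5 199.0 171.75 | 50.0 145.0 199.0 172.0 | 55.0 146.5 199.5 173.0 | 60.0 147.0 199.5 173.25 | 65.0 147.5 199.5 173.5 | 70.0 147.5 200.0 173.75 | 75.0 148.5 200.5 174.5 | 80.0 149.5 201.0 175.25 | 85.0 133.0 201.5 167.25 | 90.0 134.0 202.0 168.0 | 95.0 134.0 202.5 168.25 | 100.0 135.0 206.5 170.75 | 105.0 136.0 212.0 174.0 | 110.0 133.0 215.5 174.25 | 115.0 128.5 217.5 173.0 | 120.0 126.5 218.5 172.5 | 125.0 125.5 218.0 171.75 | 130.0 125.5 217.5 171.5 | 135.0 126.0 215.0 170.5 | 140.0 130.0 212.5 171.25 | 145.0 133.5 215.5 174.5 | 150.0 138.5 219.0 178.75 | 155.0 138.0 221.5 179.75 | 160.0 135.5 223.5 179.5 | 165.0 133.5 224.0 178.75 | 170.0 133.0 223.5 178.25 | 175.0 133.5 221.5 177.5 | 180.0 135.5 218.5 177.0 | 185.0 137.5 214.5 176.0 | 190.0 142.5 212.0 177.25 | 195.0 149.5 212.5 181.0 | 200.0 151.0 213.5 182.25 | 205.0 151.5 214.5 183.0 | 210.0 151.5 215.5 183.5 | 215.0 152.0 216.0 184.0 | 220.0 152.5 216.0 184.25 | 225.0 153.5 216.5 185.0 | 230.0 154.0 216.0 185.0 | 235.0 155.0 213.5 184.25 | 240.0 157.0 209.5 183.25 | 245.0 162.5 203.0 182.75 | 250.0 176.0 188.0 182.0 | [255 192]
[287 192] [347 203]
pot (array([ 0.67587893, -0.27660885]), np.float64(0.003579778924356851))
```

Perspective accounts for it: 5 units expected, 6.5 seen, which is about 1 mm in error. Lowering slowly.

Emit:
{"name": "move_arm", "arguments": {"series": [0, 0, -0.004, 0, 0, 0, 0, 0, -0.008, 0, 0, 0, 0, 0, -0.012, 0, 0, 0, 0, 0, -0.016, 0, 0, 0, 0, 0, -0.02, 0, 0, 0, 0, 0, -0.023, 0, 0, 0, 0, 0, -0.025, 0, 0, 0, 0, 0, -0.027, 0, 0, 0, 0, 0, -0.028, 0, 0, 0, 0, 0, -0.028, 0, 0, 0]}}

```text
clock: 7.03
eef_pos: [0.6136, -0.3026, 0.1322]
eef_rot: [2.034, 0.353, -2.035]
ft_force: [0.2, 0.1, -1.2]
gripper_width: 0.58
```

Emit:
{"name": "move_arm", "arguments": {"series": [0, 0, -0.001, 0, 0, 0, 0, 0, -0.002, 0, 0, 0, 0, 0, -0.003, 0, 0, 0, 0, 0, -0.003, 0, 0, 0]}}

```text
clock: 7.37
eef_pos: [0.6136, -0.3026, 0.1293]
eef_rot: [2.034, 0.353, -2.035]
ft_force: [0.3, -0.1, -2.6]
gripper_width: 0.577
```

Emit:
{"name": "move_arm", "arguments": {"series": [0, 0, -0.0005, 0, 0, 0, 0, 0, -0.001, 0, 0, 0, 0, 0, -0.0015, 0, 0, 0, 0, 0, -0.002, 0, 0, 0, 0, 0, -0.002, 0, 0, 0]}}

```text
clock: 7.78
eef_pos: [0.6137, -0.3026, 0.1274]
eef_rot: [2.035, 0.353, -2.035]
ft_force: [-0.2, -0.8, -2.3]
gripper_width: 0.58
```

Emit:
{"name": "move_arm", "arguments": {"series": [0, 0, -0.0005, 0, 0, 0, 0, 0, -0.001, 0, 0, 0, 0, 0, -0.001, 0, 0, 0, 0, 0, -0.001, 0, 0, 0]}}

```text
clock: 8.12
eef_pos: [0.6138, -0.3027, 0.1269]
eef_rot: [2.035, 0.353, -2.034]
ft_force: [-1.0, 0.1, -0.8]
gripper_width: 0.58
```

Emit:
{"name": "move_arm", "arguments": {"series": [0, 0, -0.0005, 0, 0, 0, 0, 0, -0.001, 0, 0, 0, 0, 0, -0.001, 0, 0, 0, 0, 0, -0.001, 0, 0, 0]}}

```text
clock: 8.45
eef_pos: [0.614, -0.3027, 0.1268]
eef_rot: [2.035, 0.352, -2.033]
ft_force: [-2.3, 0.7, 5.2]
gripper_width: 0.581
```

Run:
```python
from cell import env, vision
from h import *
print(env.observe()["ft_force"])
v=vision.snapshot("scene"); w=vision.snapshot("wrist")["frame"][100:400,120:520]; a=cv2.resize(v["frame"][210:330,160:320],(400,300),interpolation=2)
cv2.imwrite("pics/c6.png",np.hstack([w,a]))
```

```text
[-2.27102923  0.67490857  5.24410713]
```

View pics/c6.png

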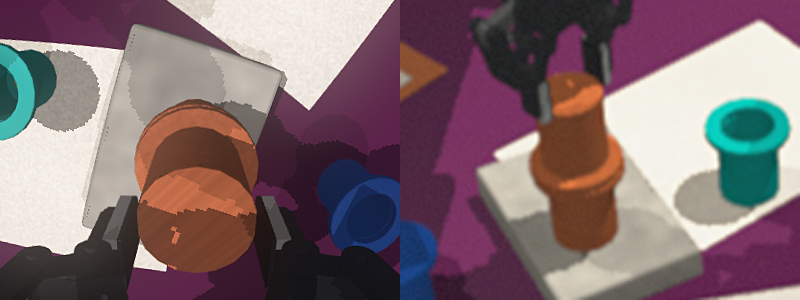

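The rims look flush all round (collars at crop (577,165)) and the force has risen from about −2 N to +5 N, so it's in contact. Releasing.

Emit:
{"name": "move_arm", "arguments": {"series": [0, 0, 0, 0, 0, 0, 0, 0, 0, 0, 0, 0, 0, 0, 0, 0, 0, 0, 0, 0, 0, 0, 0, 0, 0, 0, 0, 0, 0, 0, 0, 0, 0, 0, 0, 0, 0, 0, 0, 0, 0, 0, 0, 0, 0, 0, 0, 0], "fingers": 1}}

```text
clock: 9.22
eef_pos: [0.6137, -0.3026, 0.1254]
eef_rot: [2.035, 0.353, -2.035]
ft_force: [0.6, 1.0, -0.0]
gripper_width: 1.002
```

Run:
```python
from cell import env, vision
from h import *
print(env.observe()["ft_force"])
v=vision.snapshot("scene"); w=vision.snapshot("wrist")["frame"][100:400,120:520]; a=cv2.resize(v["frame"][210:330,160:320],(400,300),interpolation=2)
cv2.imwrite("pics/c7.png",np.hstack([w,a]))
```

```text
[ 5.92821555e-01  9.91112705e-01 -2.39856018e-04]
```

View pics/c7.png

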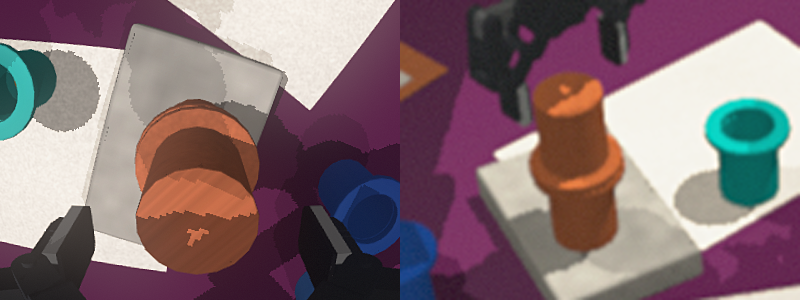

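The fingers are open and clear of the cover, and the pair is standing. I'll back straight up, then away.

Emit:
{"name": "move_arm", "arguments": {"series": [0, 0, 0.01, 0, 0, 0, 0, 0, 0.03, 0, 0, 0, 0, 0, 0.05, 0, 0, 0, 0, 0, 0.08, 0, 0, 0, 0, 0, 0.11, 0, 0, 0, 0, 0, 0.14, 0, 0, 0, 0, 0, 0.16, 0, 0, 0, 0, 0, 0.16, 0, 0, 0]}}

```text
clock: 9.98
eef_pos: [0.6151, -0.3035, 0.2939]
eef_rot: [2.041, 0.344, -2.021]
ft_force: [0.1, 0.4, 0.7]
gripper_width: 0.999
```

Emit:
{"name": "move_arm", "arguments": {"series": [-0.04, 0.02, 0, 0, 0, 0, -0.08, 0.04, 0, 0, 0, 0, -0.11, 0.06, 0, 0, 0, 0, -0.14, 0.08, 0, 0, 0, 0, -0.17, 0.1, 0, 0, 0, 0, -0.2, 0.14, 0, 0, 0, 0, -0.22, 0.18, 0, 0, 0, 0, -0.23, 0.2, 0, 0, 0, 0, -0.23, 0.2, 0, 0, 0, 0]}}

```text
clock: 10.73
eef_pos: [0.3811, -0.0986, 0.2866]
eef_rot: [2.035, 0.358, -2.03]
ft_force: [0.6, -0.6, 0.8]
gripper_width: 1.001
```

Run:
```python
from cell import env, vision
from h import *; import pickle
d={n:vision.snapshot(n) for n in("scene","top")}; pickle.dump(d,open("d8.pkl","wb")); d0=pickle.load(open("d0.pkl","rb"))
def mk(d): return np.hstack([cv2.resize(d["scene"]["frame"][210:330,160:320],(400,300),interpolation=2),cv2.resize(d["top"]["frame"][140:260,360:520],(400,300),interpolation=2)])
cv2.imwrite("pics/c8.png",np.vstack([mk(d0),mk(d)]))
s=env.observe(); print(s["clock"],s["eef_pos"])
for n,boxes in(("scene",[(413,188,55,45),(385,228,30,45)]),("top",[(115,225,65,60),(222,180,35,35)])):
  for x,y,w,h in boxes:
    print(n,[np.round(cv2.moments(orange(q[n]["frame"][y:y+h,x:x+w]),True)["m10"]/cv2.moments(orange(q[n]["frame"][y:y+h,x:x+w]),True)["m00"],1) for q in(d0,d)])
```

```text
10.8333 [ 0.38331296 -0.10195731  0.28580427]
scene [np.float64(26.9), np.float64(26.8)]
scene [np.float64(14.7), np.float64(14.7)]
top [np.float64(31.2), np.float64(31.2)]
top [np.float64(17.6), np.float64(17.5)]
```

View pics/c8.png

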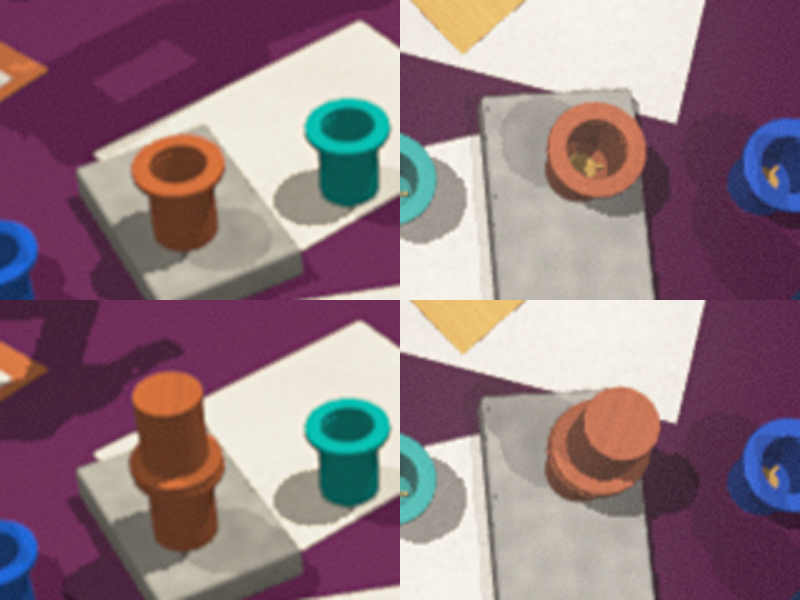

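The cover is upright on the pot and the rims meet in both views. The pot hasn't moved. One numeric check of the centring before I hand in.

Run:
```python
import pickle; from h import *
d=pickle.load(open("d8.pkl","rb"))
print("top disc",onz(d["top"],(360+221/2.5,140+124/2.5),.17)[:2],"pot earlier top [.6101,-.303]")
print("scene disc",onz(d["scene"],(160+167/2.5,210+94/2.5),.17)[:2],"pot earlier scene [.616,-.3029]")
from cell import env
print(env.job_done())
```

```text
top disc [ 0.60910014 -0.30448923] pot earlier top [.6101,-.303]
scene disc [ 0.61713873 -0.30440229] pot earlier scene [.616,-.3029]
the job is handed in; nothing more can be done
None
```

The cover is on the pot, mouth down and rim to rim, and I handed the job in at about 10.8 s. The hand-in gave no verdict.

- **What I did:** I gripped the cover by its body at 40 N and carried it over the pot. I lowered it slowly until the wrist force showed contact (about +5 N), then opened the fingers and backed off.
- **Centring:** in the last pictures the cover's top was within about 2 mm of the pot's original centre in both the top and scene views.
- **Pot and bystanders:** by eye, the cover stood upright and the pot had not moved. The horizontal pixel positions of the dish and the narrow vessel were unchanged to 0.1 px.
- **Checks that failed or disagreed:**
  - The scene and top cameras differ by 6–8 mm in absolute x, so I compared positions only within one camera.
  - While the cover was held, two wrist-camera fits were spoiled: one by an orange card, the other by shadow or the cover blocking the rim. I used neither.

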